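# Open the illuminator's touch-latch hatch and clamp its filter carriage

## Robot

A 6-joint arm with a two-finger parallel gripper is mounted at the origin on the work surface. World frame = base frame: x ahead of the robot, y to its left, z up, the work surface at z = 0. Lengths are in m, angles in rad, forces in N, time in s.
With the tool pointing down it reaches from about 0.325 to 0.775 m from the base axis. Payload 5.5 kg.
Tool frame: the origin (TCP) lies midway between the tips of the shut fingers; the grasp point (between the pads) lies 19 mm behind it; z points along the fingers, x is the direction in which the jaws open and shut, and the axes are right-handed (so a half turn about z gives the same grasp; the last joint's range is limited). The gripper opens to 88 mm and grips with 3 to 60 N. Pads are 20 mm wide; open, the fingers measure 115 mm over their backs; the gripper's body (75 mm by 178 mm) begins 61 mm behind the grasp point.
Start: joints at [1.232, 0.091, 1.231, -0, 1.82, -0.057], TCP at [0.167, 0.576, 0.186] pointing down, gripper open.
Joint ranges: [-2.87, 2.87], [-0.86, 2.18], [0.17, 2.46], [-1.51, 4.65], [0.06, 2.69], [-2.65, 2.65]. Speed limits (rad/s): [2.57, 2.57, 3.01, 3.14, 3.14, 3.14].

## Interface

Orientations are given as a 3x3 rotation matrix whose columns are the frame's x, y, z axes.
In Python, from workcell import telemetry, optics, hand_in gives the robot as it stands.
- The arm moves only by the tool step_arm, never from a script. Its argument "plan" is one flat list of numbers, 6 for each row, row after row: the shift along the tool's x, y, z in m, then the turn, a rotation vector about the tool's x, y, z in degrees. A call has 1 to 5 rows; each row shifts and turns the pose as measured when the row begins, along the tool's axes as they then stand; what a row does not reach is not made up. A row lasts 1/10 s, in which the tool goes at most 50 mm and 8.59 degrees, less where a joint would pass 70% of its speed; a pose out of reach is approached as far as the arm can. A call with a gripper value outside its range is refused whole. "claw" is the closure, from 0 (fully open) to 1 (shut), set as the call begins (left out, the last holds). The fingers move at their own pace and stop on an object; the grip force is fixed at half the most. Time passes only in rows, so rows that do not move let the fingers close. It gives the time, the measured TCP pose, the force and the opening at its end, in the units of the state.
- telemetry.observe(): the state, without advancing time (a new reading comes with each control period).
- optics.snapshot(name): name is "scene" or "top" or "wrist"; returns a dict with "img" (384x512x3 uint8, red, green, blue), "camera_matrix" (3x3 intrinsics, pixels), "k1" (the pictures are not rectified: a ray, as slopes to the right and down, at radius r is drawn at 1 + k1 r^2 times it, then the intrinsics apply), "eye" and "orientation" of the camera in the world. Camera axes: x right, y up, looking along -z (the intrinsics and any distortion apply to the point x, -y, -z); pixel columns grow to the right and rows downward; lengths in m; the calibration is good to about 2 mm. A picture is of the moment at which its call begins. There is no depth.
- hand_in(): hands the job in, once; it reports no verdict.
The state is a dict: "t": time; "joint_positions": joint angles; "joint_velocities": joint speeds; "joint_efforts": joint torques, N m; "tool_pos": TCP position; "tool_rot": TCP orientation; "force": force on the tool from outside, world axes, zero at the start; "torque": the same for the moment, N m; "width": finger opening in m.
Only numpy, scipy, OpenCV 4.12 (cv2) and the standard library are available. Lean on these libraries where they do the work, as an engineer would, in place of code of your own. Each camera call takes 0.05 s, during which the arm holds its last target.

## Task

Press the blue hatch on top of the white console gently inwards on the grey strip near its front edge so that its touch catch lets go and it springs ajar, then swing it right over until it rests folded back against its stop. Then turn the orange clamp knob inside clockwise until it is tight against its stop, to lock the filter carriage where it stands, and let go; leave the dishes, the yellow tub and the wash bottle as they are.

Things in the scene. Friction and masses are not known exactly. Their poses are not given: they have to be found in the camera images.
- console: white illuminator box fixed on the bench, 260 (x) x 360 (y) x 140 mm high; origin at the centre of its underside; x points from its front (louvres, robot's side) to its back, z up. A well 134 (x) x 154 (y) x 75 mm deep is centred in its top, closed by the hatch. In the well the catch fills the front corner at y above 48 mm and a plunger stands at x 30, y -62 mm.
- hatch_hinge (a point): middle of the hatch's hinge axis, which runs along the console's y at the hatch's back edge, level with the console's top (x = 65, z = 140 mm in its frame). Its axes turn with the hatch. The hatch has no handle: once ajar it is pried up by a fingertip slanting in under its front edge and lifted round; it moves easily (under 3 N). A striker bracket hangs 48 mm below it at y 55 to 71 mm.
- hatch_edge (a point): middle of the hatch's free front edge, on its upper face, 130 mm from the hinge axis. The hatch is a blue panel 130 (hinge to edge) x 150 (wide) x 8 mm, 0.25 kg, flush with the console's top when closed; a grey pressing strip 24 mm wide runs along its front, its centre line 105 mm from the hinge axis (a fingertip nearer the edge lands on the console's fixed rim).
- hatch (a joint): hatch angle, rad: 0 latched (cannot be lifted), solid stops at -0.06 (pressed in, 8 mm at the edge) and 2.6 (folded back). Pressed on its grey strip to about -0.04 (9 to 12 N; stop by 15 to 20 N) the catch trips; finger gone, a spring lifts it to about 0.43 (edge 55 mm up) where it stays. Let go below 1.57 it drops back to ajar; past 1.6 it falls slowly onto its stop. It does not relatch.
- knob_grip (a point): on the axis (vertical) of the orange clamp knob, at the height to grip it, 117 mm above the bench; x = -10, y = 0 mm in the console's frame. The knob is a disc of 28 mm radius with an upright grip bar 53 mm long, 14 mm wide, 24 mm tall above the disc, its top 124 mm above the bench (16 mm below the console's top). The bar lies along this point's x axis, which turns with the knob.
- knob (a joint): angle of the knob in rad, growing clockwise seen from above: bar along the console's x at 0; firm stop at 1.45 = carriage clamped (tight). It starts loose, between 0 and 0.35, turns against about 0.08 N m of friction and stays where it is left.
- carriage_top (a point): centre of the top of the black filter carriage, 24 (x) x 44 (y) mm, 100 mm above the bench, at x = +48 mm in the console's frame, somewhere within 35 mm of the middle along a rail parallel to the console's y. It slides at about 1.5 N, so it should not be knocked.
- dishes: two stacked round culture dishes, 58 mm across, 29 mm tall together, loose on the console's top left of the hatch; origin at the centre of the underside, z up
- tub: yellow waste tub with a crimson lid, 98 mm across, 134 mm tall, loose on the bench right of the console; origin at the centre of the underside, z up
- wash_bottle: white wash bottle with a blue cap, 68 mm across, 175 mm tall, loose on the bench left of the console; origin at the centre of the underside, z up

How it is judged:
On the way, in this order (a step that is already met when the one before it is completed fails the run):
1. the hatch is pressed in past its closed position (value of joint hatch below -0.015 rad), for 0.02 s.
2. the catch has let go and the hatch stands ajar (value of joint hatch above 0.25 rad), for 0.1 s.
3. the hatch is folded back on its stop (value of joint hatch above 2.4 rad), for 0.2 s.
4. the clamp knob is turned clockwise tight against its stop (value of joint knob above 1.3 rad), for 0.1 s.
At the end, for the whole second after the job is handed in: the hatch is folded back on its stop (over 2.4 rad), the knob is clockwise at its stop (over 1.3 rad), the carriage is within 6 mm of where it stood, the dishes within 20 mm and the tub and bottle within 25 mm of where they stood (value of joint hatch above 2.4 rad and value of joint knob above 1.3 rad and distance of carriage_top from where it was at the start of the episode below 0.006 m and distance of dishes from where it was at the start of the episode below 0.02 m and distance of each of tub, wash_bottle from where it was at the start of the episode below 0.025 m); the robot touches nothing.
It fails at once if the hatch is pressed or hit with more than 60 N (contact force between any of the fingers, the arm and hatch_c0 above 60 N).
It fails at once if the dishes, tub or wash bottle are tipped over (angle between any of dishes, tub, wash_bottle's own z axis and vertical above 0.5 rad).
It also fails if it takes over 58 s, if anything falls off the work surface, if the arm or the gripper's body presses on something with over 40 N, if the wrist force passes 120 N, or if a joint passes its speed limit or range.

## Working session

There is one attempt and no reset: what is moved stays moved. The work goes in short steps, Python scripts to look and compute and a tool call to move; the robot and the scene stay as the last step left them, time stands still between calls to the robot, and variables do not carry over. Pictures are saved under pics/ and viewed, and the job is handed in when it is done.

Besides the shell and the picture viewer there is one more tool, called as name(argument=value, ...) on one line, values as JSON. step_arm: Moves the arm, as the interface text tells. Its arguments: {"type":"object","properties":{"plan":{"type":"array"},"claw":{"type":"number"}},"required":["plan"]}

```bash
ls; mkdir -p pics
cat > h.py <<'E'
import numpy as np,cv2
from workcell import telemetry,optics,hand_in
def snap(n,f=None):
    s=optics.snapshot(n)
    if f: cv2.imwrite('pics/'+f,cv2.cvtColor(s['img'],cv2.COLOR_RGB2BGR))
    return s
def ray(s,uv):
    K=np.array(s['camera_matrix']);k=s['k1']
    d=np.array([(uv[0]-K[0,2])/K[0,0],(uv[1]-K[1,2])/K[1,1]])
    u=d.copy()
    for _ in range(30): u=d/(1+k*(u@u))
    v=np.array(s['orientation'])@np.array([u[0],-u[1],-1.])
    return np.array(s['eye']),v
def onplane(s,uv,z):
    e,v=ray(s,uv); return e+v*(z-e[2])/v[2]
def proj(s,p):
    K=np.array(s['camera_matrix']);q=np.array(s['orientation']).T@(np.array(p)-s['eye'])
    u=np.array([q[0],-q[1]])/-q[2]; u=u*(1+s['k1']*(u@u))
    return K[0,0]*u[0]+K[0,2],K[1,1]*u[1]+K[1,2]
E
python3 - <<'E'
from h import *
print(telemetry.observe())
for n in ['scene','top','wrist']:
    s=snap(n,n+'0.png'); print(n,s['eye'],s['orientation'],s['camera_matrix'],s['k1'])
E
```

```text
pics
{'t': 0.0, 'joint_positions': array([ 1.23229822e+00,  9.18300561e-02,  1.23188061e+00,  1.14385782e-05,
        1.81977095e+00, -5.67294466e-02]), 'joint_velocities': array([ 0.00046754, -0.00072127, -0.00013057,  0.0001042 ,  0.0001765 ,
       -0.00134965]), 'joint_efforts': array([-1.10143468e-03, -4.46447539e+01, -4.06449544e+01,  6.96880720e-02,
        2.92849378e-02, -1.14565200e-04]), 'tool_pos': array([0.16672848, 0.57599662, 0.18522716]), 'tool_rot': array([[ 2.78051701e-01,  9.60565898e-01, -6.37726193e-04],
       [ 9.60564260e-01, -2.78052407e-01, -1.77809129e-03],
       [-1.88529516e-03, -1.18175682e-04, -9.99998216e-01]]), 'force': array([ 0.08443246, -0.3675108 ,  0.26428107]), 'torque': array([ 0.01885522,  0.03448249, -0.01097166]), 'width': 0.08800082270327107}
scene [ 1.22098845 -0.3086198   0.70123191] [[ 0.47641404 -0.57093423  0.66862828]
 [ 0.8789319   0.2897622  -0.37883582]
 [ 0.02254714  0.76816143  0.63985909]] [[357.402933     0.         256.06073091]
 [  0.         357.402933   185.25200552]
 [  0.           0.           1.        ]] -0.09648175047411817
top [0.43628278 0.04307364 1.1577769 ] [[ 0.00156675  0.98776779 -0.15592413]
 [-0.99989561  0.00378706  0.01394368]
 [ 0.01436361  0.15588601  0.98767061]] [[400.63201848   0.         257.53677641]
 [  0.         400.63201848 197.1651983 ]
 [  0.           0.           1.        ]] -0.1337805988973054
wrist [0.08630419 0.60018137 0.38393945] [[ 0.27811875 -0.91669243 -0.28692325]
 [ 0.96054517  0.26488814  0.08477761]
 [-0.00171243 -0.29918099  0.95419485]] [[268.96445687   0.         255.06958885]
 [  0.         268.96445687 187.27177083]
 [  0.           0.           1.        ]] -0.06480571389948575
```

View pics/scene0.png

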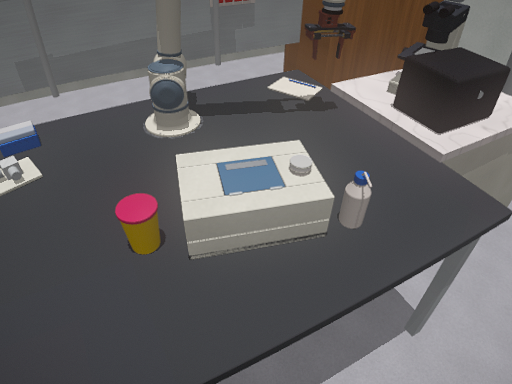

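View pics/top0.png

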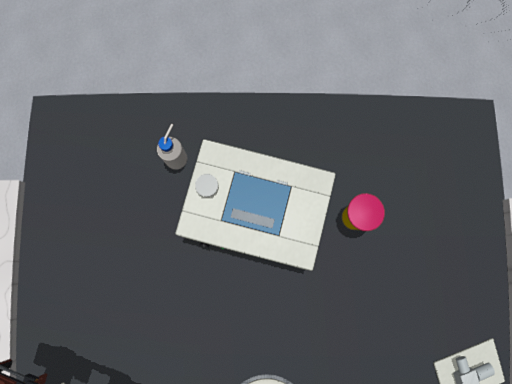

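The top view shows the console at about (257,205), with the blue panel inside it and the grey strip near (252,218). The dishes are at (207,185), the tub lid at (367,212) and the bottle at (172,150). Next I measure the panel.

```bash
cat > m.py <<'E'
from h import *
def order(q): return q
for n in ['top','scene']:
    s=snap(n); im=s['img']; hsv=cv2.cvtColor(im,cv2.COLOR_RGB2HSV)
    m=cv2.inRange(hsv,(98,110,60),(116,255,200))
    m=cv2.morphologyEx(m,cv2.MORPH_CLOSE,np.ones((5,5),np.uint8))
    cs,_=cv2.findContours(m,cv2.RETR_EXTERNAL,cv2.CHAIN_APPROX_NONE)
    for c in cs:
        if cv2.contourArea(c)<800: continue
        p=np.array([onplane(s,x,0.14)[:2] for x in cv2.convexHull(c)[:,0].astype(float)])
        r=cv2.minAreaRect((p*1000).astype(np.float32))
        print(n,'panel',cv2.contourArea(c),r); print(cv2.boxPoints(r))
    # white console in top
    for nm,lo,hi,z in [('lid',(160,120,100),(180,255,255),.134),('cap',(108,180,120),(125,255,255),.165)]:
        mm=cv2.inRange(hsv,lo,hi); cs,_=cv2.findContours(mm,cv2.RETR_EXTERNAL,cv2.CHAIN_APPROX_NONE)
        c=max(cs,key=cv2.contourArea) if cs else None
        if c is not None:
            p=np.array([onplane(s,x,z)[:2] for x in c[:,0].astype(float)]); print(n,nm,cv2.contourArea(c),cv2.minEnclosingCircle((p*1000).astype(np.float32)))
    if n=='top':
        for uv in [(204,141),(334,170),(313,269),(178,235)]: print('corner',onplane(s,uv,.14))
        print('dishes',onplane(s,(207,185),.165))
        roi=im[200:235,225:285].copy(); h=hsv[200:235,225:285]
        g=cv2.inRange(h,(0,0,80),(180,70,190)); 
        cs,_=cv2.findContours(g,cv2.RETR_EXTERNAL,cv2.CHAIN_APPROX_NONE)
        c=max(cs,key=cv2.contourArea); 
        p=np.array([onplane(s,x+np.array([225,200.]),0.14)[:2] for x in c[:,0].astype(float)])
        print('strip',cv2.minAreaRect((p*1000).astype(np.float32)))
E
python3 m.py
```

```text
top panel 1460.0 ((581.5715942382812, 32.371238708496094), (148.9034881591797, 128.63441467285156), 75.40816497802734)
[[500.57217 -23.47554]
 [625.05756 -55.8826 ]
 [662.57104  88.21802]
 [538.08563 120.62508]]
top lid 1045.5 ((560.841552734375, -254.09963989257812), 49.53310012817383)
top cap 0.5 ((744.3980712890625, 262.1961975097656), 2.942582130432129)
corner [0.74646006 0.17022558 0.14      ]
corner [ 0.66983818 -0.17169075  0.14      ]
corner [ 0.41398652 -0.11155101  0.14      ]
corner [0.49875827 0.23087786 0.14      ]
dishes [0.62358627 0.15657926 0.165     ]
strip ((543.5265502929688, 42.425086975097656), (110.73731994628906, 25.424800872802734), 75.21086883544922)
scene lid 982.0 ((573.1056518554688, -257.15924072265625), 52.45489501953125)
scene cap 28.5 ((742.29833984375, 262.9830627441406), 15.440840721130371)
```

step_arm(plan=[0,0,-0.045,0,0,0,-0.025,0.03,-0.01,0,0,0,-0.03,0.038,0,0,0,0,-0.03,0.038,0,0,0,0,-0.03,0.038,0,0,0,0], claw=1)

```text
t: 0.75
tool_pos: [0.2724, 0.4239, 0.2377]
tool_rot: [[0.269, 0.963, -0.004], [0.963, -0.269, -0.01], [-0.01, -0.001, -1.0]]
force: [0.6, 0.5, 0.5]
width: 0.0512
```

Run:
```python
from h import *
s=snap('scene'); im=s['img']; hsv=cv2.cvtColor(im,cv2.COLOR_RGB2HSV)
print(hsv[175,250])
c0=hsv[175,250].astype(int)
m=cv2.inRange(hsv,(c0[0]-6,90,50),(c0[0]+6,255,230)); m[:150]=0;m[200:]=0;m[:,:205]=0;m[:,295:]=0
m=cv2.morphologyEx(m,cv2.MORPH_CLOSE,np.ones((9,9),np.uint8))
c=max(cv2.findContours(m,cv2.RETR_EXTERNAL,cv2.CHAIN_APPROX_NONE)[0],key=cv2.contourArea)
p=np.array([onplane(s,x,0.14)[:2] for x in c[:,0].astype(float)])
print(cv2.minAreaRect((p*1000).astype(np.float32)))
```

```text
[105 101 157]Traceback (most recent call last):
  File "<stdin>", line 5, in <module>
cv2.error: OpenCV(4.12.0) :-1: error: (-5:Bad argument) in function 'inRange'
> Overload resolution failed:
>  - lowerb is not a numerical tuple
>  - Expected Ptr<cv::UMat> for argument 'lowerb'
```

Run:
```python
from h import *
s=snap('scene'); im=s['img']; hsv=cv2.cvtColor(im,cv2.COLOR_RGB2HSV)
m=cv2.inRange(hsv,(99,70,50),(112,255,230)); m[:150]=0;m[200:]=0;m[:,:205]=0;m[:,295:]=0
m=cv2.morphologyEx(m,cv2.MORPH_CLOSE,np.ones((9,9),np.uint8))
c=max(cv2.findContours(m,cv2.RETR_EXTERNAL,cv2.CHAIN_APPROX_NONE)[0],key=cv2.contourArea)
p=np.array([onplane(s,x,0.14)[:2] for x in c[:,0].astype(float)])
print(cv2.minAreaRect((p*1000).astype(np.float32)))
```

```text
((586.7071533203125, 29.53253936767578), (150.28097534179688, 129.2231903076172), 75.36875915527344)
```

step_arm(plan=[-0.03,0.038,0,0,0,0,-0.03,0.038,0,0,0,0,-0.03,0.038,0,0,0,0,-0.03,0.038,0,0,0,0,-0.03,0.038,0,0,0,0])

```text
t: 1.35
tool_pos: [0.4155, 0.2265, 0.2391]
tool_rot: [[0.265, 0.964, -0.003], [0.964, -0.265, -0.007], [-0.008, -0.001, -1.0]]
force: [1.5, -0.6, 0.7]
width: 0.0033
```

step_arm(plan=[-0.029,0.035,0,0,0,0,-0.029,0.035,0.01,0,0,0,-0.029,0.035,0.01,0,0,0,-0.029,0.035,0.01,0,0,0,-0.026,0.032,0.01,0,0,0])

```text
t: 1.85
tool_pos: [0.5489, 0.0375, 0.2006]
tool_rot: [[0.264, 0.965, 0.002], [0.965, -0.264, -0.004], [-0.004, 0.003, -1.0]]
force: [-0.7, 0.3, 0.8]
width: 0.0007
```

step_arm(plan=[0,-0.006,0.02,0,0,0,0,0,0.02,0,0,0,0,0,0.01,0,0,0,0,0,0.004,0,0,0,0,0,0,0,0,0])

```text
t: 2.35
tool_pos: [0.5449, 0.0353, 0.1405]
tool_rot: [[0.27, 0.963, -0.004], [0.963, -0.27, -0.005], [-0.005, -0.003, -1.0]]
force: [-0.1, -0.0, 0.4]
width: 0.0005
```

Run:
```python
from h import *
s=snap('top','t1.png'); s=snap('wrist','w1.png'); print(telemetry.observe()['joint_positions'])
a=cv2.imread('pics/t1.png')[100:300,150:350]; b=cv2.imread('pics/w1.png')
cv2.imwrite('pics/c1.png',np.hstack([cv2.resize(a,(384,384)),cv2.resize(b,(410,308)) .repeat(1,0) if 0 else cv2.copyMakeBorder(cv2.resize(b,(410,308)),0,76,0,0,0)]))
```

```text
[ 0.00572163 -0.05493341  1.45728435 -0.00470003  1.74130861 -1.29259766]
```

View pics/c1.png

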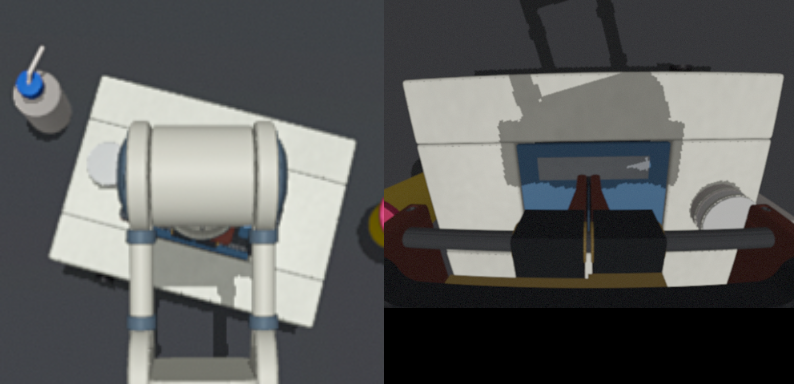

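Run:
```python
from h import *
s=snap('wrist'); t=telemetry.observe()
print(t['tool_pos'],proj(s,t['tool_pos']), s['eye'])
k=410/512
for uv in [(538,157),(538,181),(653,157),(655,181),(525,143),(668,143)]:
    print(onplane(s,((uv[0]-384)/k,uv[1]/k),.14))
```

```text
[0.54554999 0.03520378 0.14203172] (np.float64(254.37281332281344), np.float64(213.60452903991575)) [0.46504586 0.05938167 0.34035441]
[ 0.5187955  -0.00837932  0.14      ]
[ 0.54342892 -0.01725354  0.14      ]
[0.54933444 0.10122328 0.14      ]
[0.57568949 0.09852663 0.14      ]
[ 0.50178904 -0.01581102  0.14      ]
[0.53909671 0.11806744 0.14      ]
```

step_arm(plan=[0,0,0.003,0,0,0,0,0,0.003,0,0,0])

```text
t: 2.7
tool_pos: [0.5465, 0.0357, 0.1382]
tool_rot: [[0.269, 0.963, 0.003], [0.963, -0.269, -0.005], [-0.004, 0.004, -1.0]]
force: [-0.6, 0.1, -0.4]
width: 0.0001
```

step_arm(plan=[0,0,0.002,0,0,0])

```text
t: 2.8
tool_pos: [0.5467, 0.0358, 0.1364]
tool_rot: [[0.269, 0.963, 0.003], [0.963, -0.269, -0.005], [-0.004, 0.004, -1.0]]
force: [-0.7, 0.5, 0.1]
width: 0.0004
```

step_arm(plan=[0,0,0.002,0,0,0])

```text
t: 2.9
tool_pos: [0.5468, 0.0358, 0.1345]
tool_rot: [[0.269, 0.963, 0.004], [0.963, -0.269, -0.005], [-0.003, 0.005, -1.0]]
force: [-0.5, 0.4, 0.2]
width: 0.0007
```

step_arm(plan=[0,0,0.0015,0,0,0])

```text
t: 3.0
tool_pos: [0.5467, 0.0358, 0.1328]
tool_rot: [[0.269, 0.963, 0.004], [0.963, -0.269, -0.005], [-0.003, 0.005, -1.0]]
force: [-0.2, -0.2, -0.7]
width: 0.0008
```

Run:
```python
from h import *
s=snap('wrist','w2.png'); s=snap('scene','s2.png');print(telemetry.observe()['force'],telemetry.observe()['tool_pos'])
b=cv2.imread('pics/s2.png')[120:260,150:350];cv2.imwrite('pics/s2c.png',cv2.resize(b,None,fx=4,fy=4,interpolation=2))
```

```text
[ 0.15921769 -0.70372458 -0.74835076] [0.54660336 0.03583141 0.13260963]
```

View pics/w2.png

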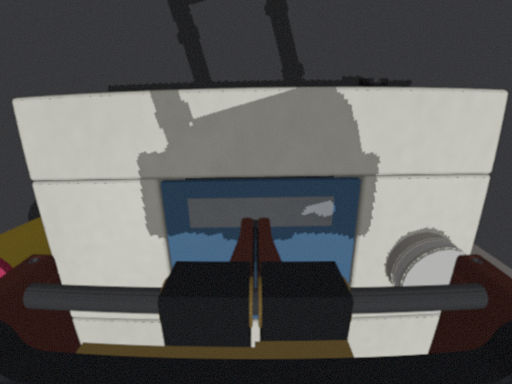

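View pics/s2c.png

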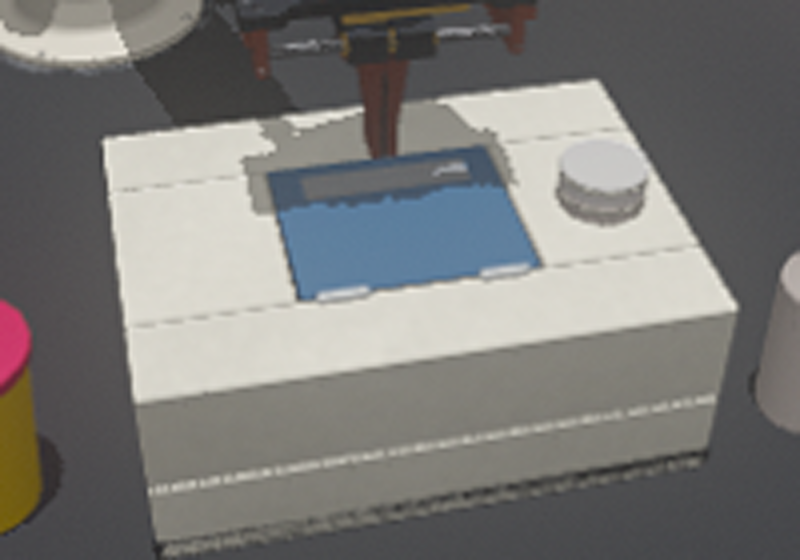

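Run:
```python
from h import *
s=snap('scene'); t=telemetry.observe(); print(t['tool_pos'],proj(s,t['tool_pos']))
for z in (.1326,.14,.15,.16,.17): print(z,onplane(s,(246.3,159.3),z))
w=snap('wrist'); print(proj(w,t['tool_pos']))
e1,v1=ray(s,(246.3,159.3)); e2,v2=ray(w,(255,219))
A=np.stack([v1,-v2],1); k=np.linalg.lstsq(A,e2-e1,rcond=None)[0]; print(e1+k[0]*v1,e2+k[1]*v2)
for q in [(.05,)*2]: pass
# console base corner heights check: top corners in scene image
for uv in [(150+103/4,120+140/4),(150+137/4,120+402/4),(150+737/4,120+308/4),(150+600/4,120+80/4)]: print(onplane(s,uv,.14))
for uv in [(150+157/4,120+545/4),(150+708/4,120+455/4)]: print(onplane(s,uv,0))
```

```text
[0.54666107 0.03578606 0.13275927] (np.float64(244.20289922840124), np.float64(167.06344836145772))
0.1326 [0.51768992 0.0569439  0.1326    ]
0.14 [0.52684243 0.05218657 0.14      ]
0.15 [0.53921068 0.04575774 0.15      ]
0.16 [0.55157894 0.03932891 0.16      ]
0.17 [0.56394719 0.03290008 0.17      ]
(np.float64(254.42181400538757), np.float64(213.20227989931433))
[0.54478378 0.04286093 0.15450597] [0.54234557 0.03755423 0.15411002]
[ 0.4221964  -0.11021898  0.14      ]
[ 0.66933993 -0.17413896  0.14      ]
[0.75769912 0.16948014 0.14      ]
[0.51114547 0.23648277 0.14      ]
[ 0.65487359 -0.1720821   0.        ]
[0.75145362 0.17902911 0.        ]
```

Run:
```python
import cv2,numpy as np
a=cv2.imread('pics/w2.png')[180:300,190:320];b=cv2.imread('pics/s2.png')[130:190,205:290]
a=cv2.convertScaleAbs(cv2.resize(a,(480,443),interpolation=0),alpha=1.8);
cv2.imwrite('pics/z2.png',a)
b=cv2.convertScaleAbs(cv2.resize(b,None,fx=8,fy=8,interpolation=0),alpha=1.8);cv2.imwrite('pics/z2b.png',b)
```

```text
(no output)
```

View pics/z2.png

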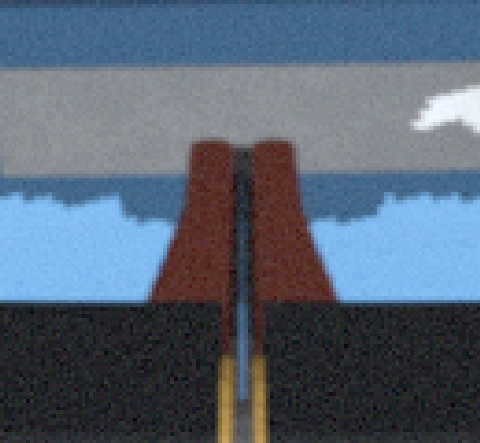

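View pics/z2b.png

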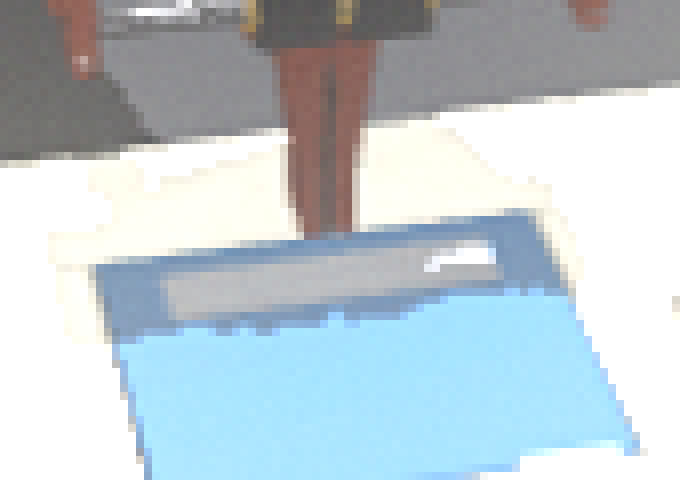

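The fingertips sit visibly about 20 mm above the strip, although the reading says TCP z = 0.133. The reading looks offset from the real tip, so I'll find contact by force, in small steps.

step_arm(plan=[0,-0.002,0.003,0,0,0,0,0,0.003,0,0,0])

```text
t: 3.4
tool_pos: [0.545, 0.0363, 0.1271]
tool_rot: [[0.269, 0.963, 0.005], [0.963, -0.269, -0.005], [-0.003, 0.006, -1.0]]
force: [0.3, -0.3, -0.4]
width: 0.0002
```

step_arm(plan=[0,0,0.002,0,0,0])

```text
t: 3.5
tool_pos: [0.5449, 0.0363, 0.1247]
tool_rot: [[0.269, 0.963, 0.004], [0.963, -0.269, -0.005], [-0.003, 0.005, -1.0]]
force: [-0.1, -0.5, 0.1]
width: 0.0004
```

step_arm(plan=[0,0,0.002,0,0,0])

```text
t: 3.6
tool_pos: [0.5448, 0.0363, 0.1225]
tool_rot: [[0.269, 0.963, 0.004], [0.963, -0.269, -0.005], [-0.003, 0.005, -1.0]]
force: [-0.3, -0.1, -0.2]
width: 0.0003
```

step_arm(plan=[0,0,0.002,0,0,0])

```text
t: 3.7
tool_pos: [0.5448, 0.0363, 0.1202]
tool_rot: [[0.269, 0.963, 0.004], [0.963, -0.269, -0.005], [-0.003, 0.005, -1.0]]
force: [-0.3, 0.0, 0.5]
width: 0.0004
```

Run:
```python
from h import *
s=snap('wrist','w3.png'); q=snap('scene','s3.png')
a=s['img'][180:300,190:320];b=q['img'][130:190,205:290]
a=cv2.resize(a,(380,351),interpolation=0);b=cv2.resize(b,(420,351),interpolation=0)
cv2.imwrite('pics/z3.png',cv2.convertScaleAbs(np.hstack([a,b])[:,:,::-1].copy(),alpha=1.6)); print(telemetry.observe()['force'])
```

```text
[-0.00520704 -0.23129713 -0.86682332]
```

View pics/z3.png

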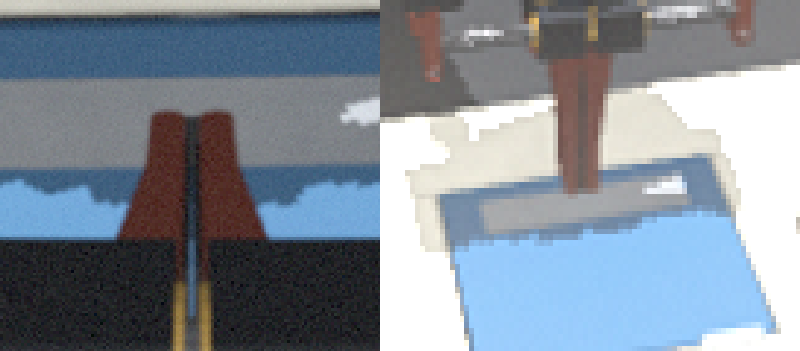

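step_arm(plan=[0,0,0.002,0,0,0])

```text
t: 3.9
tool_pos: [0.5448, 0.0363, 0.1182]
tool_rot: [[0.269, 0.963, 0.004], [0.963, -0.269, -0.005], [-0.003, 0.005, -1.0]]
force: [0.2, 0.4, 0.5]
width: 0.0006
```

step_arm(plan=[0,0,0.002,0,0,0])

```text
t: 4.0
tool_pos: [0.5448, 0.0362, 0.1161]
tool_rot: [[0.269, 0.963, 0.004], [0.963, -0.269, -0.005], [-0.003, 0.005, -1.0]]
force: [0.5, 0.1, -0.5]
width: 0.0002
```

step_arm(plan=[0,0,0.001,0,0,0])

```text
t: 4.1
tool_pos: [0.5448, 0.0362, 0.1149]
tool_rot: [[0.269, 0.963, 0.004], [0.963, -0.269, -0.005], [-0.003, 0.005, -1.0]]
force: [0.1, 0.4, -0.4]
width: 0.0006
```

step_arm(plan=[0,0,0.0015,0,0,0])

```text
t: 4.2
tool_pos: [0.5449, 0.0362, 0.1133]
tool_rot: [[0.269, 0.963, 0.004], [0.963, -0.269, -0.005], [-0.003, 0.005, -1.0]]
force: [-0.2, 0.2, 0.2]
width: 0.0005
```

step_arm(plan=[0,0,0.0015,0,0,0])

```text
t: 4.3
tool_pos: [0.5449, 0.0362, 0.1117]
tool_rot: [[0.269, 0.963, 0.004], [0.963, -0.269, -0.005], [-0.003, 0.005, -1.0]]
force: [-0.2, -0.1, -0.4]
width: 0.0
```

Run:
```python
from h import *
s=snap('wrist','w4.png'); q=snap('scene','s4.png')
a=s['img'][180:300,190:320];b=q['img'][130:190,205:290]
a=cv2.resize(a,(380,351),interpolation=0);b=cv2.resize(b,(420,351),interpolation=0)
cv2.imwrite('pics/z4.png',cv2.convertScaleAbs(np.hstack([a,b])[:,:,::-1].copy(),alpha=1.6)); print(telemetry.observe()['force'])
```

```text
[ 1.02286246  0.05286195 -0.27850255]
```

View pics/z4.png

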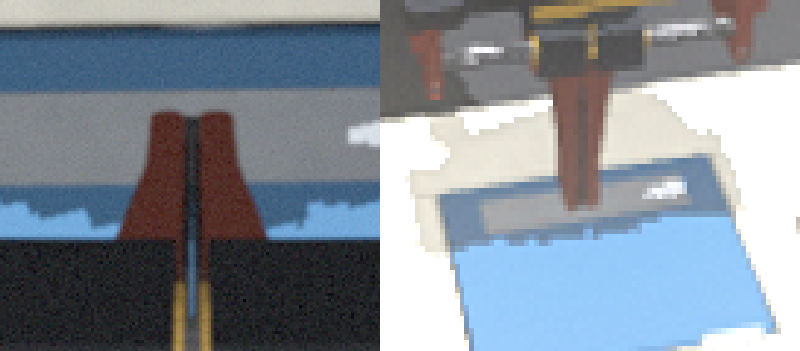

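Run:
```python
from h import *
s=snap('scene'); w=snap('wrist'); t=telemetry.observe(); print(t['tool_pos'],t['tool_rot'][:,2])
e1,v1=ray(s,(245.5,166.2)); e2,v2=ray(w,(256,217.7))
A=np.stack([v1,-v2],1); k=np.linalg.lstsq(A,e2-e1,rcond=None)[0]; print(e1+k[0]*v1,e2+k[1]*v2)
print(w['eye']-t['tool_pos'],proj(w,t['tool_pos']),proj(w,t['tool_pos']+[0,0,.02]),proj(s,t['tool_pos']),proj(s,t['tool_pos']+[0,0,.02]))
# strip centre in wrist image on plane
k=2.92
for vv in (92,185): print(onplane(w,(190+193/k,180+vv/k),.14))
```

```text
[0.544886   0.03626568 0.11180517] [ 0.00413937 -0.0045847  -0.99998092]
[0.54229253 0.04189046 0.13064066] [0.54081793 0.03863559 0.13039519]
[-0.08161056  0.02396669  0.19803668] (np.float64(254.5078033268295), np.float64(213.35205676269902)) (np.float64(254.36113673516257), np.float64(224.23306753732533)) (np.float64(244.0501331989912), np.float64(172.9040695326039)) (np.float64(244.0596356969465), np.float64(166.94330401691082))
[0.53224161 0.04109136 0.14      ]
[0.55590355 0.03450903 0.14      ]
```

step_arm(plan=[0,0,0.0015,0,0,0])

```text
t: 4.6
tool_pos: [0.545, 0.0363, 0.1106]
tool_rot: [[0.269, 0.963, 0.005], [0.963, -0.269, -0.005], [-0.003, 0.006, -1.0]]
force: [-0.2, 0.1, 1.0]
width: 0.0004
```

step_arm(plan=[0,0,0.0015,0,0,0])

```text
t: 4.7
tool_pos: [0.5451, 0.0362, 0.1091]
tool_rot: [[0.269, 0.963, 0.005], [0.963, -0.269, -0.005], [-0.003, 0.006, -1.0]]
force: [0.4, -0.4, -0.3]
width: 0.0006
```

step_arm(plan=[0,0,0.0015,0,0,0])

```text
t: 4.8
tool_pos: [0.5452, 0.0362, 0.1075]
tool_rot: [[0.269, 0.963, 0.005], [0.963, -0.269, -0.005], [-0.003, 0.006, -1.0]]
force: [0.5, 0.2, 0.9]
width: 0.0002
```

```bash
cat > v.py <<'E'
from h import *
import sys
n=sys.argv[1]
s=snap('wrist'); q=snap('scene')
a=s['img'][180:300,190:320];b=q['img'][130:190,205:290]
a=cv2.resize(a,(380,351),interpolation=0);b=cv2.resize(b,(420,351),interpolation=0)
cv2.imwrite(f'pics/z{n}.png',cv2.convertScaleAbs(np.hstack([a,b])[:,:,::-1].copy(),alpha=1.6)); t=telemetry.observe(); print(t['force'],t['torque'],t['tool_pos'],t['joint_efforts'])
E
python3 v.py 5
```

```text
[0.31798315 0.41818439 0.50566531] [-0.03784652  0.05834006 -0.01039118] [0.54493985 0.03621677 0.10717475] [ 2.09854436e-03 -3.82112718e+01 -4.07739222e+01 -1.77450181e-02
  1.79337699e-02 -3.38838763e-04]
```

View pics/z5.png

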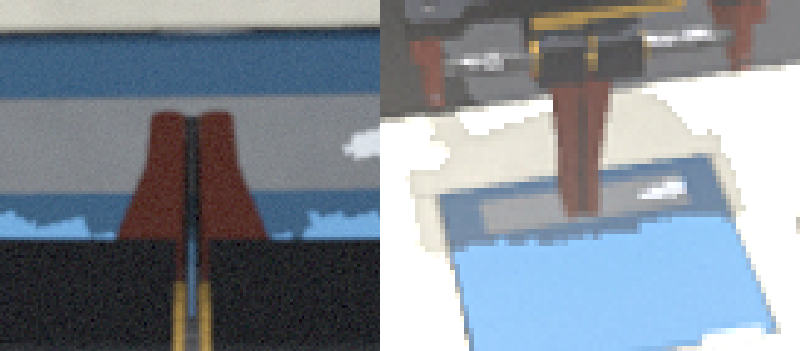

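step_arm(plan=[0,0.002,0.0015,0,0,0])

```text
t: 5.0
tool_pos: [0.547, 0.0357, 0.1059]
tool_rot: [[0.269, 0.963, 0.005], [0.963, -0.269, -0.005], [-0.003, 0.006, -1.0]]
force: [-0.3, 0.8, 1.0]
width: 0.0005
```

step_arm(plan=[0,0,0.0015,0,0,0])

```text
t: 5.1
tool_pos: [0.5473, 0.0356, 0.1045]
tool_rot: [[0.269, 0.963, 0.005], [0.963, -0.269, -0.005], [-0.003, 0.006, -1.0]]
force: [-0.7, 0.3, 3.6]
width: 0.0007
```

step_arm(plan=[0,0,0.0015,0,0,0])

```text
t: 5.2
tool_pos: [0.5473, 0.0356, 0.1035]
tool_rot: [[0.269, 0.963, 0.005], [0.963, -0.269, -0.005], [-0.003, 0.006, -1.0]]
force: [-1.7, 1.4, 4.4]
width: 0.0006
```

step_arm(plan=[0,0,0.0015,0,0,0])

```text
t: 5.3
tool_pos: [0.5473, 0.0356, 0.1025]
tool_rot: [[0.269, 0.963, 0.006], [0.963, -0.269, -0.005], [-0.003, 0.007, -1.0]]
force: [-2.5, 0.3, 6.3]
width: 0.0006
```

step_arm(plan=[0,0,0.0015,0,0,0])

```text
t: 5.4
tool_pos: [0.5474, 0.0356, 0.1022]
tool_rot: [[0.269, 0.963, 0.007], [0.963, -0.269, -0.005], [-0.003, 0.008, -1.0]]
force: [-4.0, -0.8, 9.2]
width: 0.0007
```

step_arm(plan=[0,0,0.0015,0,0,0])

```text
t: 5.5
tool_pos: [0.5474, 0.0356, 0.1022]
tool_rot: [[0.269, 0.963, 0.008], [0.963, -0.269, -0.005], [-0.002, 0.009, -1.0]]
force: [-4.3, -0.8, 9.2]
width: 0.0003
```

```bash
python3 v.py 6
```

```text
[-3.51900072  0.50269617  7.7058625 ] [-0.03431511  0.63505672 -0.01064752] [0.54742431 0.03558857 0.10227727] [-1.26689407e-01 -3.37616837e+01 -3.75360274e+01  6.95252282e-03
 -1.34985689e+00 -3.28567963e-03]
```

View pics/z6.png

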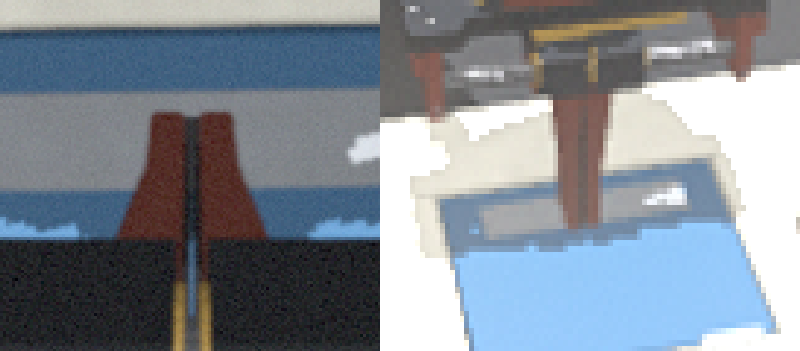

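step_arm(plan=[0,0,0.0025,0,0,0])

```text
t: 5.7
tool_pos: [0.5475, 0.0356, 0.1019]
tool_rot: [[0.269, 0.963, 0.009], [0.963, -0.269, -0.005], [-0.002, 0.01, -1.0]]
force: [-5.7, -0.2, 13.6]
width: 0.0008
```

step_arm(plan=[0,0,0.003,0,0,0])

```text
t: 5.8
tool_pos: [0.5476, 0.0356, 0.1012]
tool_rot: [[0.269, 0.963, 0.011], [0.963, -0.269, -0.005], [-0.002, 0.012, -1.0]]
force: [-6.2, -0.9, 13.1]
width: 0.0007
```

step_arm(plan=[0,0,0.003,0,0,0])

```text
t: 5.9
tool_pos: [0.5477, 0.0356, 0.1009]
tool_rot: [[0.269, 0.963, 0.013], [0.963, -0.269, -0.005], [-0.001, 0.014, -1.0]]
force: [-6.1, 0.9, 12.7]
width: 0.0007
```

```bash
python3 v.py 7
```

```text
[-6.01018919  0.47944125 10.67488189] [-0.09039025  0.99889612 -0.03323103] [0.5477086  0.03560577 0.10068502] [-3.62845156e-01 -3.20993507e+01 -3.64519429e+01 -9.92271351e-03
 -1.89960748e+00 -7.30171858e-03]
```

View pics/z7.png

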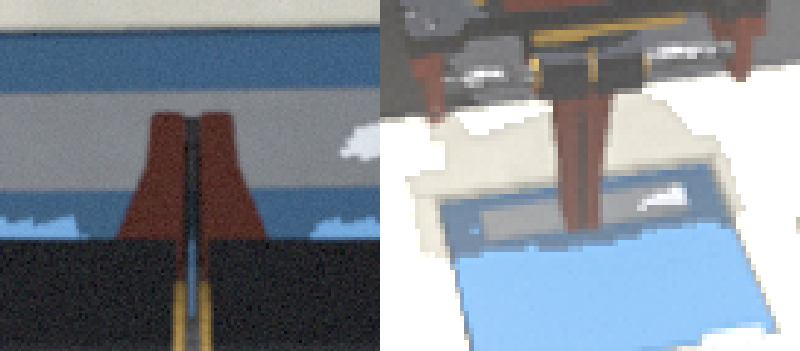

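The front edge has visibly sunk, and the force is about 13 N. I'll let go and see whether the catch tripped.

step_arm(plan=[0,0,-0.02,0,0,0,0,0,-0.03,0,0,0,0,0,-0.03,0,0,0,0,0,-0.02,0,0,0,0,0,0,0,0,0])

```text
t: 6.5
tool_pos: [0.5459, 0.0361, 0.2019]
tool_rot: [[0.269, 0.963, 0.011], [0.963, -0.269, -0.005], [-0.002, 0.012, -1.0]]
force: [0.2, -0.5, 0.1]
width: 0.0004
```

Run:
```python
from h import *
s=snap('scene','s8.png'); b=cv2.imread('pics/s8.png')[90:240,160:340]; cv2.imwrite('pics/s8c.png',cv2.resize(b,None,fx=4,fy=4))
```

```text
(no output)
```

View pics/s8c.png

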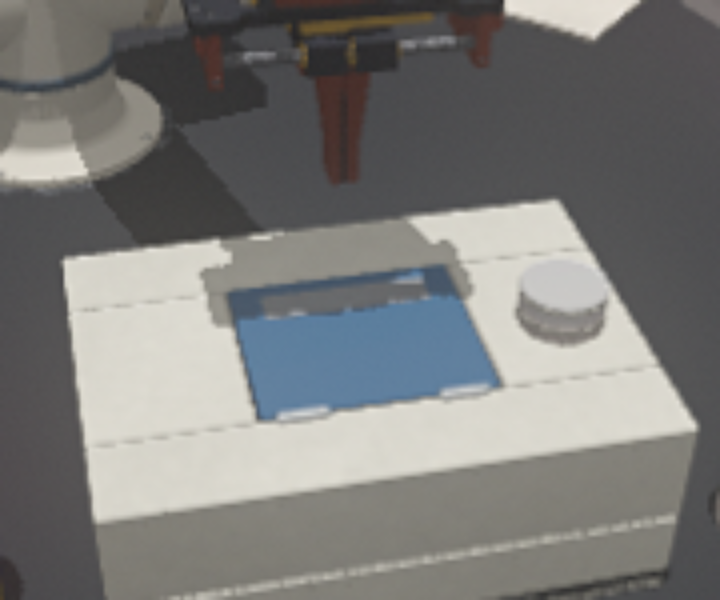

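step_arm(plan=[0,-0.002,0.03,0,0,0,0,0,0.03,0,0,0,0,0,0.028,0,0,0,0,0,0.005,0,0,0])

```text
t: 6.95
tool_pos: [0.5441, 0.0362, 0.1001]
tool_rot: [[0.269, 0.963, 0.009], [0.963, -0.269, -0.005], [-0.002, 0.01, -1.0]]
force: [-4.2, -0.0, 12.4]
width: 0.0005
```

step_arm(plan=[0,0,0.003,0,0,0])

```text
t: 7.05
tool_pos: [0.5442, 0.0361, 0.0981]
tool_rot: [[0.269, 0.963, 0.01], [0.963, -0.269, -0.005], [-0.002, 0.011, -1.0]]
force: [-2.7, 0.2, 17.3]
width: 0.0005
```

step_arm(plan=[0,0,-0.025,0,0,0,0,0,-0.035,0,0,0,0,0,-0.035,0,0,0,0,0,-0.03,0,0,0,0,0,-0.01,0,0,0])

```text
t: 7.55
tool_pos: [0.5397, 0.0367, 0.2305]
tool_rot: [[0.269, 0.963, -0.003], [0.963, -0.269, -0.005], [-0.006, -0.002, -1.0]]
force: [-0.0, -0.1, 0.4]
width: 0.0004
```

Run:
```python
from h import *
s=snap('scene','s9.png'); b=cv2.imread('pics/s9.png')[70:220,160:340]; cv2.imwrite('pics/s9c.png',cv2.resize(b,None,fx=4,fy=4))
```

```text
(no output)
```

View pics/s9c.png

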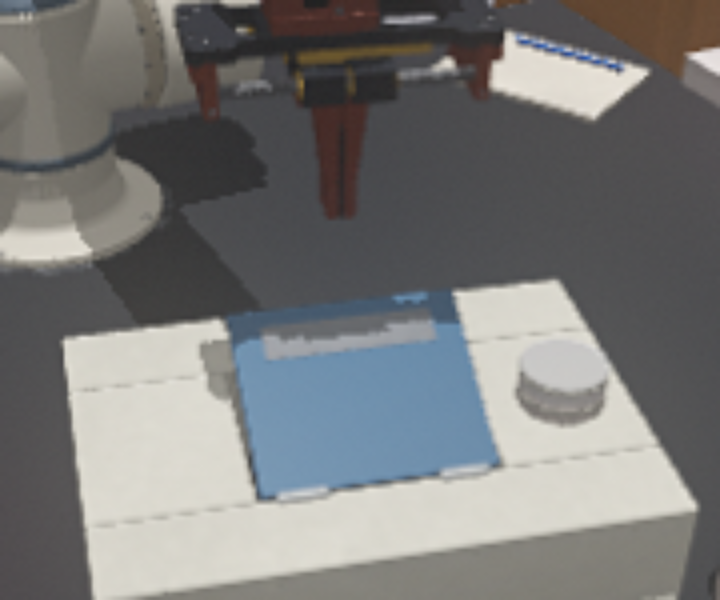

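The hatch is now ajar in the scene view. Before tilting the tool I calibrate the true fingertip against the reading, since contact came at reading z ≈ 0.105.

Run:
```python
from h import *
s=snap('scene'); w=snap('wrist','w9.png'); t=telemetry.observe(); p=t['tool_pos'];print(p)
for d in (0,.01,.02,.03,.035): print(d,proj(s,p+[0,0,d]),proj(w,p+[0,0,d]))
b=cv2.imread('pics/w9.png'); cv2.imwrite('pics/w9c.png',b)
```

```text
[0.53915102 0.03672121 0.22670313]
0 (np.float64(243.23939190501898), np.float64(135.2419403213628)) (np.float64(254.2865551624181), np.float64(211.76191390123452))
0.01 (np.float64(243.24105335668264), np.float64(131.79492846677505)) (np.float64(254.16950799728113), np.float64(216.73663362240586))
0.02 (np.float64(243.2429787492913), np.float64(128.30063656057064)) (np.float64(254.0412399788573), np.float64(222.1887121225156))
0.03 (np.float64(243.24517932623434), np.float64(124.75829100367379)) (np.float64(253.90008059122354), np.float64(228.18929135815645))
0.035 (np.float64(243.246386457838), np.float64(122.9688539294639)) (np.float64(253.82405313106452), np.float64(231.4214005270581))
```

View pics/w9c.png

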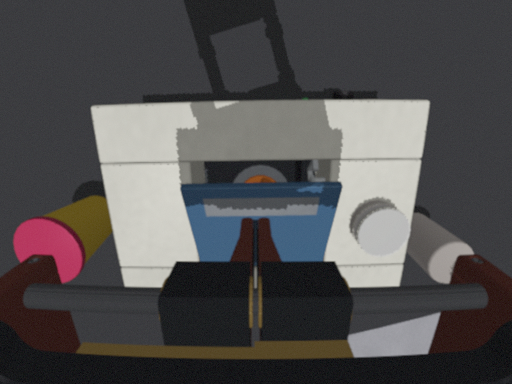

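step_arm(plan=[-0.006,-0.012,0,-8,0,0,-0.006,-0.012,0,-8,0,0,-0.006,-0.012,0,-8,0,0,-0.006,-0.012,0,-8,0,0,-0.006,-0.012,0,-8,0,0])

```text
t: 8.2
tool_pos: [0.4894, 0.0241, 0.1868]
tool_rot: [[0.276, 0.76, 0.588], [0.961, -0.201, -0.191], [-0.027, 0.618, -0.786]]
force: [-85.7, -29.1, 11.0]
width: 0.0004
```

```bash
cat >> h.py <<'E'
C=np.array([.583,.0315,0]);X=np.array([.9677,-.2521,0]);Y=np.array([.2521,.9677,0]);Z=np.array([0,0,1.]);RC=np.stack([X,Y,Z],1)
OFF=.035
def st():
    t=telemetry.observe();p=t['tool_pos'];R=t['tool_rot']
    print('t',round(t['t'],2),'tcp',np.round(1000*RC.T@(p-C)),'tip',np.round(1000*RC.T@(p-OFF*R[:,2]-C)),'z',np.round(RC.T@R[:,2],3),'x',np.round(RC.T@R[:,0],3),'F',np.round(RC.T@t['force'],1),'q',np.round(t['joint_positions'],2))
    return t
def need(tip):
    t=telemetry.observe();p=t['tool_pos'];R=t['tool_rot']
    tipw=C+RC@(np.array(tip)/1000); d=tipw-(p-OFF*R[:,2]); print('move tool mm',np.round(1000*R.T@d,1))
E
python3 - <<'E'
from h import *
st(); need((-110,-35,190))
E
```

```text
t 8.2 tcp [-89. -31. 187.] tip [-110.  -29.  214.] z [ 0.617 -0.037 -0.786] x [ 0.025  0.999 -0.027] F [-75.6 -49.8  11. ] q [ 0.23 -0.86  2.1  -0.34  1.32 -1.08]
move tool mm [ -4.8 -14.8  19.5]
```

Run:
```python
from h import *
s=snap('scene','s10.png'); st()
```

```text
t 8.25 tcp [-91. -30. 170.] tip [-112.  -29.  198.] z [ 0.605 -0.043 -0.795] x [ 0.022  0.999 -0.037] F [ -3.5  -0.8 -19.3] q [ 0.24 -0.85  2.12 -0.34  1.32 -1.08]
```

View pics/s10.png

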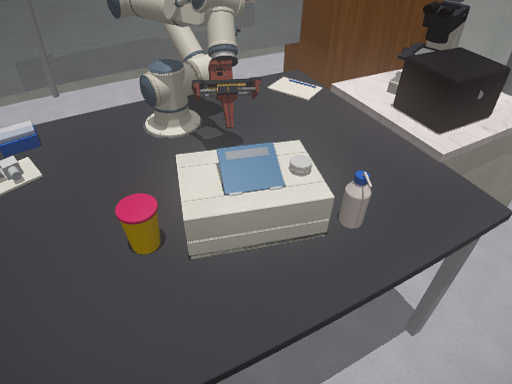

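step_arm(plan=[0,0,0.015,0,0,0,0,0,0.015,0,0,0])

```text
t: 8.45
tool_pos: [0.501, 0.021, 0.1325]
tool_rot: [[0.267, 0.782, 0.564], [0.963, -0.189, -0.194], [-0.045, 0.595, -0.803]]
force: [-0.1, -0.2, 0.1]
width: 0.0004
```

Run:
```python
from h import *
st()
```

```text
t 8.45 tcp [-77. -31. 132.] tip [-98. -29. 161.] z [ 0.595 -0.046 -0.803] x [ 0.016  0.999 -0.045] F [-0.  -0.2  0.1] q [ 0.21 -0.81  2.16 -0.33  1.24 -1.08]
```

step_arm(plan=[0,0.011,0.01,0,0,0,0,0.011,0.01,0,0,0,0,0.008,0.008,0,0,0,0,0,0,0,0,0])

```text
t: 8.85
tool_pos: [0.5395, 0.0095, 0.1164]
tool_rot: [[0.263, 0.788, 0.557], [0.963, -0.184, -0.195], [-0.051, 0.588, -0.807]]
force: [8.4, -2.1, 2.7]
width: 0.0007
```

Run:
```python
from h import *
s=snap('scene','s11.png'); st(); w=snap('wrist','w11.png')
a=cv2.resize(cv2.imread('pics/s11.png')[80:230,160:310],(400,400));b=cv2.resize(cv2.imread('pics/w11.png'),(400,300))
cv2.imwrite('pics/c11.png',np.hstack([a,cv2.copyMakeBorder(b,0,100,0,0,0)]))
```

```text
t 8.9 tcp [-37. -32. 116.] tip [-57. -31. 145.] z [ 0.589 -0.048 -0.807] x [ 0.012  0.999 -0.051] F [9.3 1.  3.9] q [ 0.15 -0.68  2.11 -0.31  1.15 -1.12]
```

View pics/c11.png

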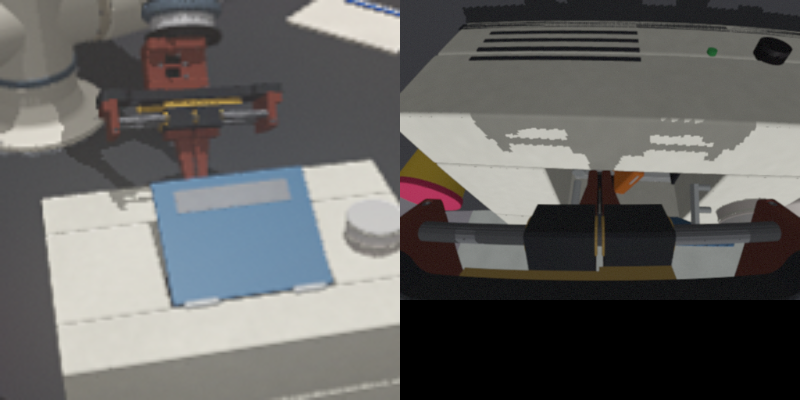

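step_arm(plan=[0,0.008,-0.004,0,0,0,0,0.008,-0.006,0,0,0])

```text
t: 9.15
tool_pos: [0.5448, 0.0083, 0.1282]
tool_rot: [[0.262, 0.792, 0.552], [0.964, -0.183, -0.196], [-0.054, 0.583, -0.811]]
force: [-0.8, 0.6, 0.0]
width: 0.0003
```

Run:
```python
from h import *
st()
```

```text
t 9.15 tcp [-31. -32. 128.] tip [-52. -30. 157.] z [ 0.583 -0.05  -0.811] x [ 0.011  0.998 -0.054] F [-0.9  0.3  0. ] q [ 0.15 -0.65  2.07 -0.3   1.17 -1.14]
```

step_arm(plan=[0,0.012,-0.009,0,0,0,0,0.012,-0.009,0,0,0,0,0.012,-0.004,0,0,0,0,0.012,-0.004,0,0,0])

```text
t: 9.55
tool_pos: [0.5645, 0.0045, 0.1683]
tool_rot: [[0.261, 0.803, 0.536], [0.963, -0.182, -0.196], [-0.06, 0.568, -0.821]]
force: [-1.5, 0.3, -0.8]
width: 0.0004
```

Run:
```python
from h import *
st(); need((-13.5,-30,219)); s=snap('scene','s12.png')
a=cv2.resize(cv2.imread('pics/s12.png')[50:250,140:340],(600,600)); cv2.imwrite('pics/c12.png',a)
```

```text
t 9.55 tcp [-11. -31. 168.] tip [-31. -29. 197.] z [ 0.568 -0.055 -0.821] x [ 0.01   0.998 -0.06 ] F [-1.5 -0.1 -0.8] q [ 0.13 -0.57  1.95 -0.28  1.23 -1.18]
move tool mm [-2.3 26.8 -8. ]
```

View pics/c12.png

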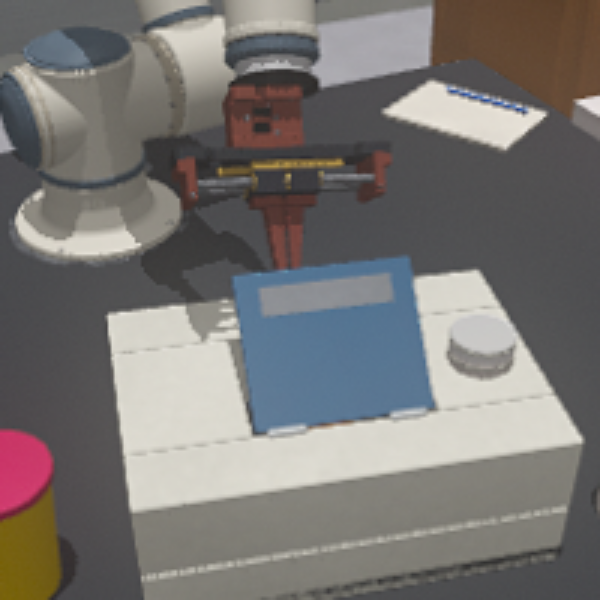

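step_arm(plan=[0,0.014,-0.005,-2,0,0,0,0.014,-0.005,-2,0,0,0,0.014,-0.001,-2,0,0,0,0.014,0,-2,0,0])

```text
t: 10.0
tool_pos: [0.6029, -0.0033, 0.2101]
tool_rot: [[0.261, 0.719, 0.644], [0.963, -0.151, -0.221], [-0.062, 0.679, -0.732]]
force: [-0.4, 1.1, -1.6]
width: 0.0006
```

Run:
```python
from h import *
st(); need((30,-30,241)); s=snap('scene','s13.png')
a=cv2.resize(cv2.imread('pics/s13.png')[50:250,140:340],(600,600)); cv2.imwrite('pics/c13.png',a)
```

```text
t 10.0 tcp [ 28. -29. 210.] tip [  4. -27. 236.] z [ 0.679 -0.052 -0.732] x [ 0.01   0.998 -0.062] F [-0.7  1.  -1.6] q [ 0.13 -0.58  1.94 -0.35  1.11 -1.15]
move tool mm [-3.2 22.3 13.8]
```

View pics/c13.png

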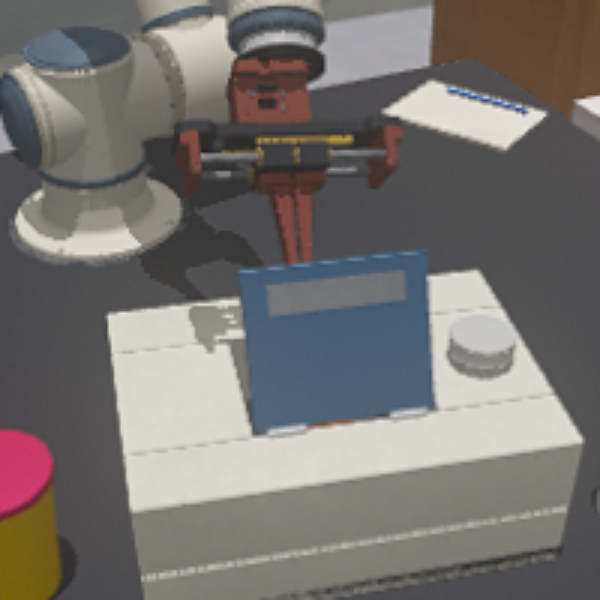

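step_arm(plan=[0,0.011,0.006,0,0,0,0,0.011,0.007,0,0,0,0,0.011,0.008,0,0,0,0,0.01,0.009,0,0,0,0,0.01,0.009,0,0,0])

```text
t: 10.55
tool_pos: [0.668, -0.0192, 0.2221]
tool_rot: [[0.258, 0.713, 0.652], [0.964, -0.147, -0.221], [-0.061, 0.686, -0.725]]
force: [-0.6, 0.2, -1.0]
width: 0.0005
```

Run:
```python
from h import *
st(); s=snap('scene','s14.png')
a=cv2.resize(cv2.imread('pics/s14.png')[50:250,140:340],(600,600)); cv2.imwrite('pics/c14.png',a)
```

```text
t 10.55 tcp [ 95. -28. 222.] tip [ 71. -26. 247.] z [ 0.687 -0.049 -0.725] x [ 0.007  0.998 -0.061] F [-0.7  0.1 -1. ] q [ 0.08 -0.4   1.8  -0.32  1.05 -1.2 ]
```

View pics/c14.png

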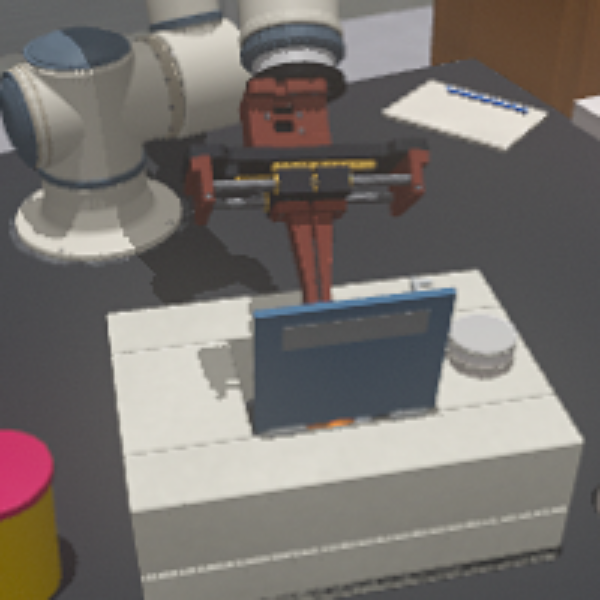

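step_arm(plan=[0,0.01,0.01,0,0,0,0,0.01,0.011,0,0,0,0,0.009,0.011,0,0,0,0,0,-0.01,0,0,0,0,-0.01,-0.02,0,0,0])

```text
t: 11.1
tool_pos: [0.6835, -0.0229, 0.2319]
tool_rot: [[0.259, 0.714, 0.651], [0.964, -0.147, -0.222], [-0.063, 0.685, -0.726]]
force: [0.6, -0.1, 0.4]
width: 0.0007
```

step_arm(plan=[0,-0.01,-0.02,0,0,0,0,-0.01,-0.02,4,0,0,0,-0.02,-0.02,8,0,0,0,-0.02,-0.02,8,0,0,0,-0.02,-0.01,8,0,0])

```text
t: 11.6
tool_pos: [0.5551, 0.0144, 0.2636]
tool_rot: [[0.254, 0.939, 0.231], [0.965, -0.23, -0.122], [-0.062, 0.254, -0.965]]
force: [1.1, -0.5, -0.5]
width: 0.0007
```

Run:
```python
from h import *
st(); s=snap('scene','s15.png')
a=cv2.resize(cv2.imread('pics/s15.png')[50:250,140:340],(600,600)); cv2.imwrite('pics/c15.png',a)
```

```text
t 11.6 tcp [-23. -24. 264.] tip [-32. -21. 297.] z [ 0.254 -0.06  -0.965] x [ 0.002  0.998 -0.062] F [ 1.1 -0.2 -0.5] q [ 0.06 -0.23  1.43 -0.14  1.72 -1.3 ]
```

View pics/c15.png

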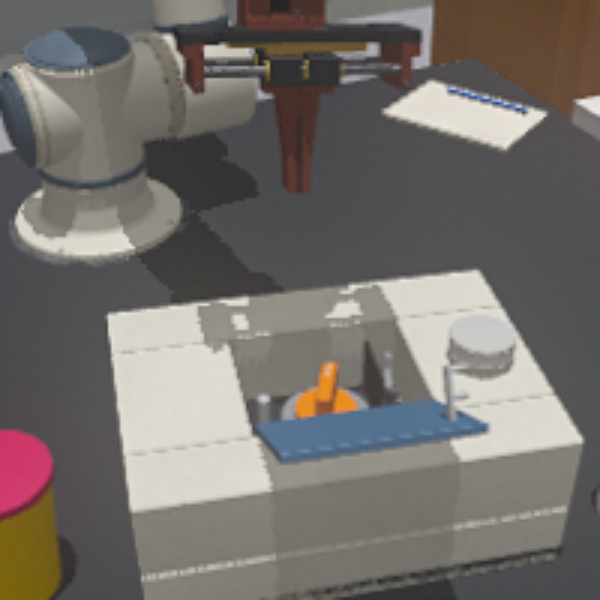

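step_arm(plan=[0.008,0,-0.01,7.3,1.9,0,0.008,0,-0.01,7.3,1.9,0,0,0,0,0,0,0,0,0,0,0,0,0], claw=0.4)

```text
t: 12.05
tool_pos: [0.5523, 0.0328, 0.2771]
tool_rot: [[0.246, 0.969, -0.014], [0.969, -0.246, 0.005], [0.001, -0.014, -1.0]]
force: [-0.7, 0.4, 0.9]
width: 0.0288
```

Run:
```python
from h import *
t=st(); print(t['width']); s=snap('scene','s16.png');w=snap('wrist','w16.png')
a=cv2.resize(cv2.imread('pics/s16.png')[50:250,140:340],(400,400));b=cv2.resize(cv2.imread('pics/w16.png'),(400,300))
cv2.imwrite('pics/c16.png',np.hstack([a,cv2.copyMakeBorder(b,0,100,0,0,0)]))
for n,s in (('scene',s),('wrist',w)):
    hsv=cv2.cvtColor(s['img'],cv2.COLOR_RGB2HSV); m=cv2.inRange(hsv,(8,190,120),(20,255,255))
    cs=cv2.findContours(m,cv2.RETR_EXTERNAL,cv2.CHAIN_APPROX_NONE)[0]
    for c in cs:
        if cv2.contourArea(c)>20: print(n,cv2.contourArea(c),cv2.boundingRect(c))
```

```text
t 12.05 tcp [-30.  -7. 277.] tip [-30.  -7. 312.] z [-0.014  0.001 -1.   ] x [-0.006  1.     0.001] F [-0.7  0.2  0.9] q [-0.01  0.02  1.15  0.01  1.99 -1.33]
0.02884977470351606
scene 21.0 (251, 181, 7, 6)
scene 62.5 (239, 172, 13, 17)
wrist 28.5 (249, 166, 17, 28)
```

View pics/c16.png

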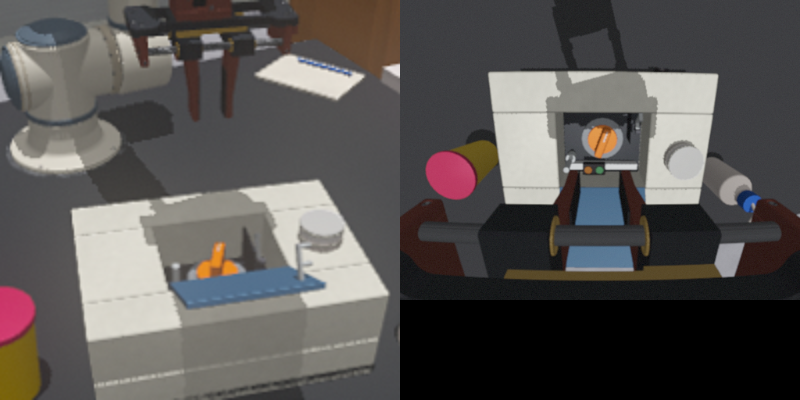

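View pics/w16.png

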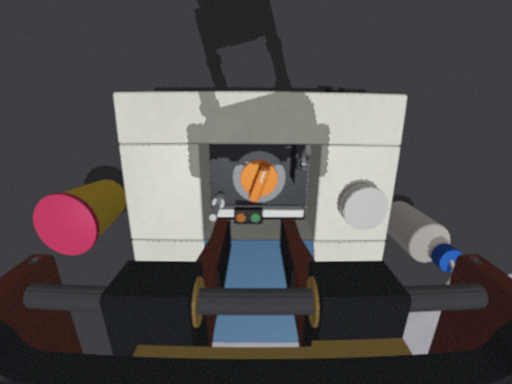

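Run:
```python
import cv2
a=cv2.imread('pics/w16.png')[145:215,215:305]; cv2.imwrite('pics/k16.png',cv2.resize(a,None,fx=8,fy=8,interpolation=2))
```

```text
(no output)
```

View pics/k16.png

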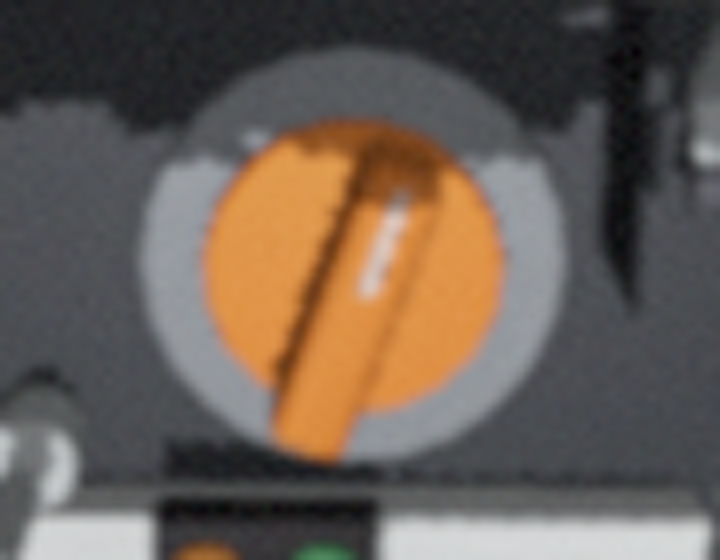

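Run:
```python
from h import *
w=snap('wrist'); f=lambda u,v,z: 1000*RC.T@(onplane(w,(215+u/8,145+v/8),z)-C)
a=f(403,150,.124); b=f(308,448,.124); print(a,b,np.linalg.norm(a-b),(a+b)/2, np.degrees(np.arctan2(*(a-b)[:2][::-1])))
for u,v in [(205,265),(505,265),(355,120),(355,412)]: print('disc',f(u,v,.1))
for uv in [(210,144),(318,144)]: print('well',1000*RC.T@(onplane(w,uv,.14)-C))
t=st(); print(t['width'])
```

```text
[-39.97443264   8.01933414 124.        ] [ 12.80244402  -7.56730868 124.        ] 55.03037474268852 [-13.58599431   0.22601273 124.        ] 163.54650065629687
disc [-13.67070043 -26.4355695  100.        ]
disc [-14.01691946  27.87026812 100.        ]
disc [-40.43436285   0.41139308 100.        ]
disc [ 14.19738444   1.02510601 100.        ]
well [-68.01195549 -62.34521012 140.        ]
well [-68.98948908  72.95909825 140.        ]
t 12.2 tcp [-31.  -6. 278.] tip [-31.  -6. 313.] z [-0.015  0.002 -1.   ] x [-0.007  1.     0.002] F [ 0.3  0.3 -0.4] q [-0.01  0.01  1.15  0.01  1.99 -1.33]
0.0411422094121525
```

step_arm(plan=[0.007,0.018,0,0,0,8.5,0,0,0.03,0,0,8.5,0,0,0.04,0,0,0,0,0,0.04,0,0,0,0,0,0.03,0,0,0])

```text
t: 12.7
tool_pos: [0.5707, 0.0377, 0.1478]
tool_rot: [[0.526, 0.85, 0.021], [0.851, -0.526, 0.001], [0.012, 0.017, -1.0]]
force: [-0.3, -0.3, -0.5]
width: 0.0527
```

Run:
```python
from h import *
t=st(); print(t['width']); need((-13.3,.5,130)); w=snap('wrist','w17.png')
```

```text
t 12.7 tcp [-13.   3. 148.] tip [-14.   3. 183.] z [ 0.02   0.007 -1.   ] x [0.294 0.956 0.012] F [-0.2 -0.3 -0.5] q [ 0.01 -0.01  1.4   0.    1.73 -1.01]
0.052692878970583494
move tool mm [-2.5  0.6 52.8]
```

View pics/w17.png

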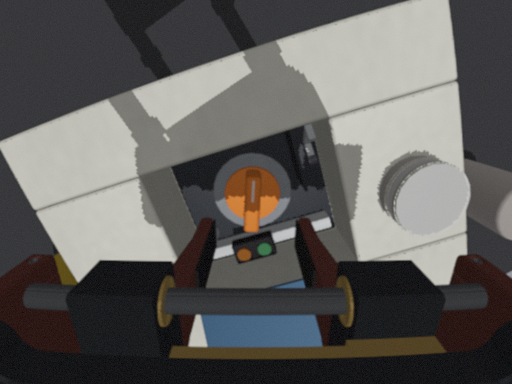

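step_arm(plan=[-0.002,0,0.025,0,0,0,0,0,0.02,0,0,0,0,0,0,0,0,0])

```text
t: 13.05
tool_pos: [0.5662, 0.0369, 0.0995]
tool_rot: [[0.524, 0.852, 0.021], [0.852, -0.524, -0.001], [0.011, 0.019, -1.0]]
force: [-0.1, -0.2, -1.0]
width: 0.0526
```

Run:
```python
from h import *
t=st(); need((-13.3,.5,105)); w=snap('wrist','w18.png'); s=snap('scene','s18.png')
a=cv2.resize(cv2.imread('pics/s18.png')[110:230,170:320],(480,384));b=cv2.resize(cv2.imread('pics/w18.png')[120:280,140:360],(320,233))
cv2.imwrite('pics/c18.png',np.hstack([a,cv2.copyMakeBorder(b,0,151,0,0,0)]))
```

```text
t 13.05 tcp [-18.   1. 100.] tip [-18.   1. 134.] z [ 0.021  0.005 -1.   ] x [0.292 0.956 0.011] F [-0.1 -0.3 -1. ] q [ 0.01 -0.02  1.5  -0.    1.64 -1.01]
move tool mm [ 0.9  4.4 29.6]
```

View pics/c18.png

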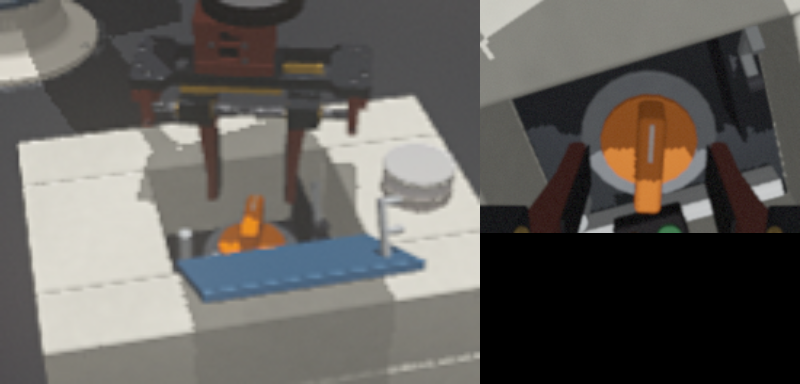

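step_arm(plan=[0,0.004,0.012,0,0,0,0,0,0.01,0,0,0,0,0,0.003,0,0,0,0,0,0,0,0,0])

```text
t: 13.55
tool_pos: [0.5748, 0.0347, 0.082]
tool_rot: [[0.523, 0.851, 0.035], [0.852, -0.524, -0.001], [0.018, 0.031, -0.999]]
force: [0.1, -0.4, 0.2]
width: 0.0526
```

Run:
```python
from h import *
t=st(); need((-13.3,.5,105)); w=snap('wrist','w19.png'); s=snap('scene','s19.png')
a=cv2.resize(cv2.imread('pics/s19.png')[110:230,170:320],(480,384));b=cv2.resize(cv2.imread('pics/w19.png')[120:280,140:360],(320,233))
cv2.imwrite('pics/c19.png',np.hstack([a,cv2.copyMakeBorder(b,0,151,0,0,0)]))
```

```text
t 13.55 tcp [-9.  1. 82.] tip [-10.   1. 117.] z [ 0.034  0.008 -0.999] x [0.292 0.956 0.018] F [ 0.2 -0.3  0.2] q [ 0.   -0.01  1.52 -0.    1.6  -1.02]
move tool mm [-1.4 -3.5 11.9]
```

View pics/c19.png

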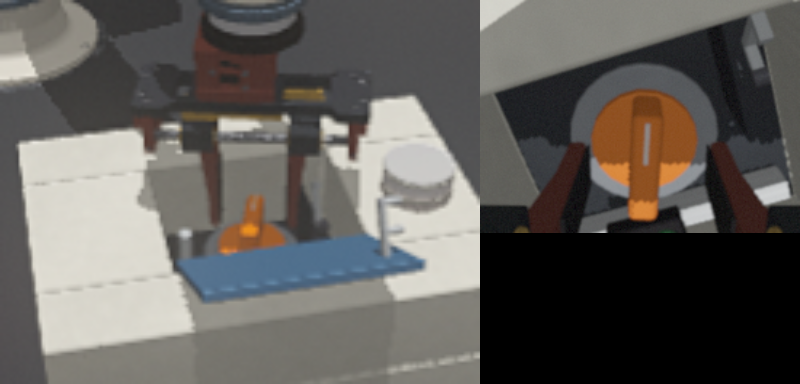

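step_arm(plan=[-0.001,-0.002,0.005,1.5,-0.7,0,0,0,0.005,0.5,0,0,0,0,0.002,0,0,0])

```text
t: 13.95
tool_pos: [0.5733, 0.035, 0.0703]
tool_rot: [[0.523, 0.852, -0.002], [0.852, -0.523, 0.008], [0.005, -0.006, -1.0]]
force: [0.4, -0.6, -0.8]
width: 0.0526
```

Run:
```python
from h import *
t=st(); need((-13.3,.5,105)); w=snap('wrist','w20.png'); s=snap('scene','s20.png')
a=cv2.resize(cv2.imread('pics/s20.png')[110:230,170:320],(480,384));b=cv2.resize(cv2.imread('pics/w20.png')[120:280,140:360],(320,233))
cv2.imwrite('pics/c20.png',np.hstack([a,cv2.copyMakeBorder(b,0,151,0,0,0)]))
```

```text
t 13.95 tcp [-10.   1.  70.] tip [-10.   1. 105.] z [-0.004  0.007 -1.   ] x [0.292 0.956 0.005] F [ 0.5 -0.4 -0.8] q [-0.    0.03  1.5   0.01  1.61 -1.02]
move tool mm [-1.1 -3.   0.3]
```

View pics/c20.png

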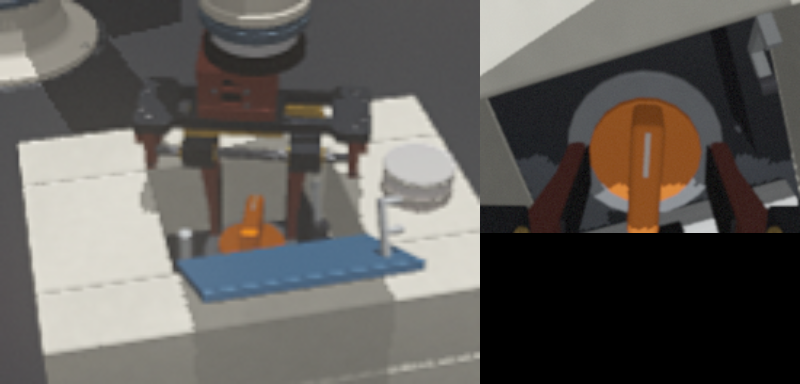

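step_arm(plan=[0,-0.004,0,0,0,0,0,0,0,0,0,0])

```text
t: 14.25
tool_pos: [0.5694, 0.0372, 0.0703]
tool_rot: [[0.524, 0.852, -0.002], [0.852, -0.524, 0.008], [0.005, -0.006, -1.0]]
force: [0.0, 0.0, 0.1]
width: 0.0525
```

step_arm(plan=[0,0,0,0,0,0,0,0,0,0,0,0,0,0,0,0,0,0,0,0,0,0,0,0,0,0,0,0,0,0], claw=1)

```text
t: 14.75
tool_pos: [0.5694, 0.0373, 0.0712]
tool_rot: [[0.523, 0.852, -0.001], [0.852, -0.523, 0.007], [0.006, -0.005, -1.0]]
force: [-3.6, -6.6, 1.0]
width: 0.0163
```

Run:
```python
from h import *
t=st(); print(t['width'])
```

```text
t 14.75 tcp [-15.   2.  71.] tip [-15.   2. 106.] z [-0.003  0.007 -1.   ] x [0.292 0.957 0.006] F [-1.8 -7.3  1. ] q [ 0.    0.02  1.51  0.01  1.61 -1.02]
0.01632385492130453
```

step_arm(plan=[-0.001,0,0,0,0,0,0,0,0,0,0,0])

```text
t: 14.95
tool_pos: [0.5689, 0.0362, 0.0712]
tool_rot: [[0.524, 0.852, -0.001], [0.852, -0.524, 0.007], [0.006, -0.004, -1.0]]
force: [-0.1, 0.1, 0.7]
width: 0.0138
```

Gripped: width 13.8 mm against a 14 mm bar. Now the clockwise turn (positive about tool z).

step_arm(plan=[0,0,0,0,0,8,0,0,0,0,0,8,0,0,0,0,0,8])

```text
t: 15.25
tool_pos: [0.5706, 0.0379, 0.0712]
tool_rot: [[0.831, 0.556, 0.003], [0.556, -0.831, 0.01], [0.008, -0.007, -1.0]]
force: [2.1, 1.4, -1.3]
width: 0.0132
```

Run:
```python
from h import *
t=st(); print(t['width'],t['torque'])
```

```text
t 15.25 tcp [-14.   3.  71.] tip [-14.   3. 106.] z [ 0.     0.011 -1.   ] x [0.664 0.747 0.008] F [ 1.6  1.9 -1.3] q [-0.    0.02  1.51  0.01  1.61 -0.59]
0.013219184667737662 [-0.04205931 -0.45136407  0.0819815 ]
```

step_arm(plan=[0,0,0,0,0,8,0,0,0,0,0,8,0,0,0,0,0,8,0,0,0,0,0,8,0,0,0,0,0,7])

```text
t: 15.75
tool_pos: [0.5745, 0.0388, 0.0712]
tool_rot: [[0.993, -0.119, 0.012], [-0.119, -0.993, 0.011], [0.01, -0.013, -1.0]]
force: [3.6, -0.7, -0.9]
width: 0.0138
```

Run:
```python
from h import *
t=st(); print(t['width'],t['torque'])
```

```text
t 15.75 tcp [-10.   5.  71.] tip [-10.   4. 106.] z [ 0.009  0.014 -1.   ] x [0.991 0.135 0.01 ] F [ 3.6  0.3 -0.9] q [0.   0.02 1.51 0.01 1.6  0.12]
0.013757231095401924 [-0.34092486 -0.25456046  0.10036268]
```

step_arm(plan=[0,0,0,0,0,5,0,0,0,0,0,5,0,0,0,0,0,3])

```text
t: 16.05
tool_pos: [0.5748, 0.0397, 0.0713]
tool_rot: [[0.938, -0.345, 0.012], [-0.346, -0.938, 0.012], [0.007, -0.016, -1.0]]
force: [0.9, 2.7, -0.1]
width: 0.0169
```

Run:
```python
from h import *
t=st(); print(t['width'],t['torque'])
w=snap('wrist','w21.png'); s=snap('scene','s21.png')
a=cv2.resize(cv2.imread('pics/s21.png')[110:230,170:320],(400,320));b=cv2.resize(cv2.imread('pics/w21.png'),(400,300))
cv2.imwrite('pics/c21.png',np.hstack([a,cv2.copyMakeBorder(b,0,20,0,0,0)]))
```

```text
t 16.05 tcp [-10.   6.  71.] tip [-10.   5. 106.] z [ 0.009  0.015 -1.   ] x [ 0.995 -0.098  0.007] F [ 0.2  2.8 -0.1] q [0.   0.02 1.51 0.01 1.6  0.35]
0.016864210056657634 [ 0.26075163 -0.03641153  0.92015696]
```

View pics/c21.png

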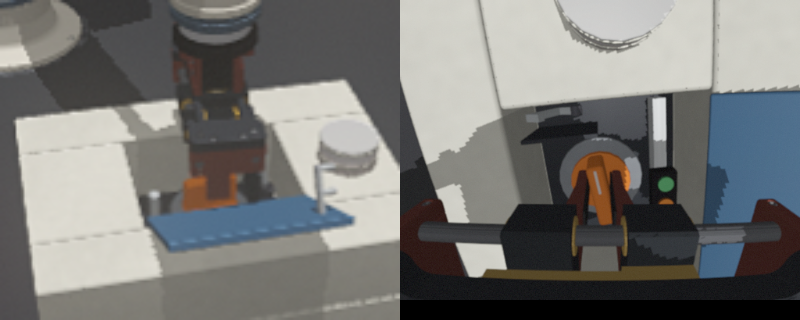

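Torque reached 0.92 N m against the stop, so I release, rise and check.

step_arm(plan=[0,0,0,0,0,0,0,0,0,0,0,0,0,0,0,0,0,0,0,0,0,0,0,0,0,0,0,0,0,0], claw=0.5)

```text
t: 16.65
tool_pos: [0.5749, 0.0395, 0.0712]
tool_rot: [[0.94, -0.341, 0.012], [-0.341, -0.94, 0.012], [0.007, -0.016, -1.0]]
force: [-0.9, 0.3, 0.6]
width: 0.0436
```

step_arm(plan=[0,0,-0.01,0,0,0,0,0,-0.03,0,0,0,0,0,-0.04,0,0,0,0,0,-0.04,0,0,0,0,0,-0.04,0,0,0])

```text
t: 17.15
tool_pos: [0.5695, 0.0373, 0.2305]
tool_rot: [[0.94, -0.341, -0.001], [-0.341, -0.94, 0.012], [-0.006, -0.011, -1.0]]
force: [0.5, -0.4, 0.0]
width: 0.0443
```

Run:
```python
from h import *
t=st(); print(t['width'],t['torque'])
w=snap('wrist','w22.png'); s=snap('scene','s22.png')
a=cv2.resize(cv2.imread('pics/s22.png'),(400,300));b=cv2.resize(cv2.imread('pics/w22.png'),(400,300))
cv2.imwrite('pics/c22.png',np.hstack([a,b]))
```

```text
t 17.15 tcp [-15.   2. 230.] tip [-14.   2. 265.] z [-0.004  0.011 -1.   ] x [ 0.996 -0.093 -0.006] F [ 0.6 -0.2  0. ] q [-0.    0.03  1.22  0.01  1.9   0.35]
0.044256332164764677 [-0.07910195  0.03451383 -0.00534435]
```

View pics/c22.png

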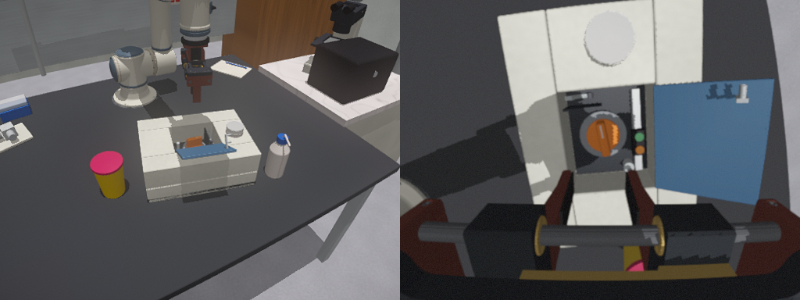

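Run:
```python
import cv2
a=cv2.imread('pics/w22.png')[100:240,200:340]; cv2.imwrite('pics/k22.png',cv2.resize(a,None,fx=4,fy=4,interpolation=2))
a=cv2.imread('pics/w16.png')[190:235,205:305]; cv2.imwrite('pics/k16b.png',cv2.resize(a,None,fx=7,fy=7,interpolation=2))
```

```text
(no output)
```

View pics/k22.png

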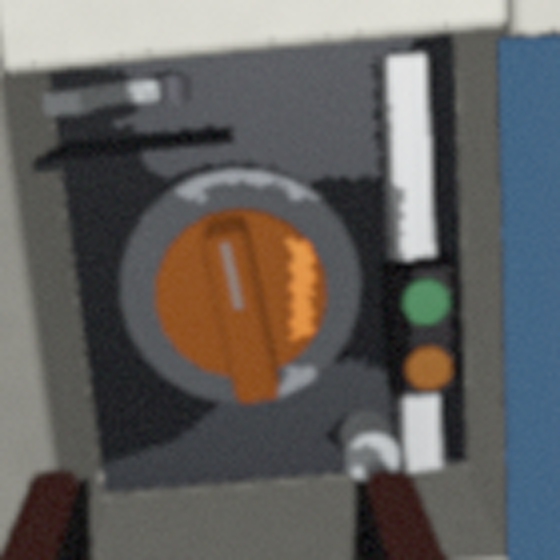

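View pics/k16b.png

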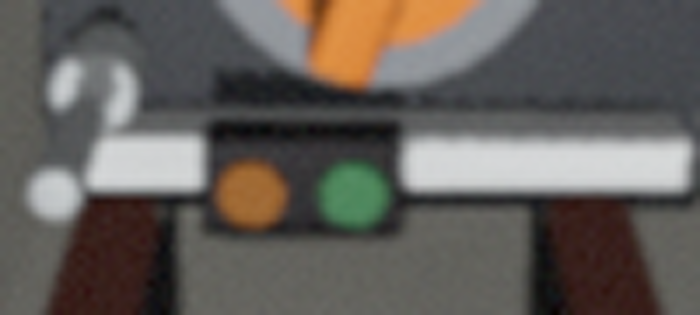

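Run:
```python
from h import *
w=snap('wrist'); t=telemetry.observe(); R=t['tool_rot']; p=t['tool_pos']
hR=R.T@w['orientation']; hp=R.T@(w['eye']-p)
g=lambda u,v,z: 1000*RC.T@(onplane(w,(200+u/4,100+v/4),z)-C)
a=g(226,222,.124); b=g(258,395,.124); d=a-b; print('bar',a,b,np.linalg.norm(d),'cw from x deg',-np.degrees(np.arctan2(d[1],d[0])))
c1=[g(427,302,.1),g(429,368,.1)]; print('green,orange now',c1)
import copy
R0=np.array([[0.246,0.969,-0.014],[0.969,-0.246,0.005],[0.001,-0.014,-1.0]]);p0=np.array([.5523,.0328,.2771])
w0=dict(w); w0['orientation']=R0@hR; w0['eye']=p0+R0@hp
g0=lambda u,v,z: 1000*RC.T@(onplane(w0,(205+u/7,190+v/7),z)-C)
print('then',g0(353,197,.1),g0(250,196,.1));
```

```text
bar [ -8.87768024  28.51522868 124.        ] [ -4.00506177 -25.8337208  124.        ] 54.56693798412577 cw from x deg -95.12311746078109
green,orange now [array([ 53.37667872,  -7.71137148, 100.        ]), array([ 53.16827074, -30.2024063 , 100.        ])]
then [ 51.98206425  -5.44928467 100.        ] [ 51.85479255 -27.94706875 100.        ]
```

step_arm(plan=[0,0,-0.04,0,0,0,-0.03,0,-0.03,0,0,0,-0.03,0,0,0,0,0,0,0,0,0,0,0,0,0,0,0,0,0])

```text
t: 17.8
tool_pos: [0.5107, 0.0571, 0.297]
tool_rot: [[0.94, -0.342, -0.01], [-0.342, -0.94, 0.012], [-0.013, -0.008, -1.0]]
force: [0.3, 0.1, -1.1]
width: 0.0437
```

Run:
```python
from h import *
s=snap('scene','s23.png'); snap('top','t23.png'); st()
a=cv2.imread('pics/scene0.png').astype(int);b=cv2.imread('pics/s23.png').astype(int)
for n,(r0,r1,c0,c1) in dict(tub=(190,260,110,165),bottle=(165,235,335,380),dishes=(155,178,287,315)).items():
    print(n,np.abs(a-b)[r0:r1,c0:c1].mean())
cv2.imwrite('pics/c23.png',np.hstack([cv2.resize(b.astype(np.uint8),(400,300)),cv2.resize(cv2.imread('pics/t23.png'),(400,300))]))
```

```text
t 17.9 tcp [-76.   6. 297.] tip [-76.   6. 332.] z [-0.014  0.009 -1.   ] x [ 0.995 -0.094 -0.014] F [ 0.5 -0.  -0.2] q [ 0.04 -0.08  1.2   0.01  2.03  0.39]
tub 1.5632034632034633
bottle 1.3124867724867726
dishes 4.205486542443064
```

View pics/c23.png

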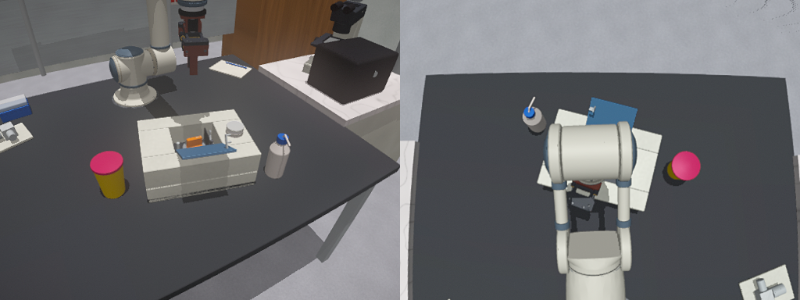

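Everything stands as it should: the hatch is folded back, the knob is tight, the loose objects haven't moved and the arm is clear. Handing in.

```bash
python3 -c "
from workcell import hand_in
print(hand_in())"
```

```text
the job is handed in; nothing more can be done
None
```

I pressed the hatch open, folded it back onto its stop, turned the orange knob clockwise to its stop, let go and handed the job in at about 18 s. No verdict was reported.

**Last checks**
- **Hatch:** the scene and top views show it folded back. The first press (about 13 N) did not trip the catch; the second (about 17 N) did.
- **Knob:** the bar measured about 85° clockwise (1.48 rad, against a stop at 1.45). The turning torque reached 0.92 N m before I released.
- **Carriage:** it appears to have moved about 2.7 mm between the two wrist views. The knob centre also shifted several mm between those views, so this is within measurement error. The limit is 6 mm.
- **Dishes, tub and bottle:** all upright. The pictures of the tub and bottle match the start. The dishes differ slightly more, and I saw no movement.
- **Arm:** clear of everything, with only sensor noise on the force reading.

**What disagreed**
- **Fingertip offset:** the fingertips appear to sit about 35 mm behind the reported TCP along the tool axis. Contact with the hatch came at a reading of z = 0.105 instead of 0.14. I corrected for this using force and the camera views.
- **Force spike:** while tilting the tool before prying, joint 2 came to about -0.86, its lower limit, and the wrist force read about 90 N. That is under the 120 N limit, and I saw no contact in the picture. I could not check whether the joint passed its range.
- **Rim contact:** the fingertip also touched the console rim lightly, at about 10 N, while going in under the hatch.

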